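Trolley wheel check: run it round, then hold the hardness tester on the chalk ring

ROBOT

A 6-joint arm with a two-finger parallel gripper is mounted at the origin on the work surface. World frame = base frame: x ahead of the robot, y to its left, z up, the work surface at z = 0. Lengths are in m, angles in rad, forces in N, time in s.
With the tool pointing down it reaches from about 0.325 to 0.85 m from the base axis. Payload 4.4 kg.
Tool frame: the origin (TCP) lies on the centre line of the jaws, within the pads' length; the fingertips stand 8 mm ahead of it and the grasp point (between the pads) lies 11 mm behind it; z points along the fingers, y is the direction in which the jaws open and shut (so a half turn about z gives the same grasp; the last joint's range is limited). The gripper opens to 94 mm and grips with 3 to 60 N. Pads are 16 mm wide; open, the fingers measure 119 mm over their backs; the gripper's body (75 mm by 177 mm) begins 78 mm behind the grasp point.
Start: joints at [-0.15, 0.207, 1.542, -0, 1.393, -0.15], TCP at [0.575, -0, 0.213] pointing down, gripper open.
Joint ranges: [-2.73, 2.73], [-0.86, 2.22], [0.23, 2.46], [-1.11, 4.25], [0.08, 2.63], [-2.82, 2.82]. Speed limits (rad/s): [2.79, 2.79, 3.14, 3.14, 3.14, 3.14].

INTERFACE

Orientations are given as [roll, pitch, yaw] about the fixed x, y, z axes, in that order (R = Rz(yaw) Ry(pitch) Rx(roll)).
In Python, from workcell import robot gives the robot as it stands. The module is installed in compiled form; this text tells all that it offers.
- The arm moves only by the tool servo_tool, never from a script. Its argument "steps" is a list of rows, each a list of 3 entries, a list of its own where there are three numbers: the shift along the tool's x, y, z each as a share of 25 mm, from -1 to 1, then the turn, a rotation vector about the tool's x, y, z each as a share of 180 degrees, from -1 to 1, then the gripper's target within -1 to 1 (fully open at 1, half-way at 0, shut at -1). A call has 1 to 20 rows; each row shifts and turns the commanded pose from where the row before left it, along the tool's axes as they then stand; what a row does not reach is not made up. A row lasts 1/12 s, in which the tool goes at most 41.7 mm and 7.16 degrees, less where a joint would pass 70% of its speed; a pose out of reach is approached as far as the arm can. A call with a number of a shift or a turn outside -1 to 1 is refused whole. A call with a gripper value outside its range is refused whole. The fingers move at their own pace and stop on an object; the grip force is fixed at half the most. Time passes only in rows, so rows that do not move let the fingers close. It gives the time, the measured TCP pose, the force and the opening at its end, in the units of the state.
- robot.get_obs(): the state, without advancing time (a new reading comes with each control period).
- robot.snapshot(name): name is "scene" or "side" or "wrist"; returns (picture, depth): 384x512x3 uint8, red, green, blue; 384x512 float32, m along the optical axis (not along the pixel's ray), 0 where there is no reading.
- robot.camera_params(name): a dict with "K" (3x3 intrinsics, pixels), "k1" (the pictures are not rectified: a ray, as slopes to the right and down, at radius r is drawn at 1 + k1 r^2 times it, then the intrinsics apply), "rvec" (rotation vector, rad) and "tvec" (3), from world to camera coordinates, as OpenCV has them. Camera axes: x right, y down, z forward; pixel columns grow to the right and rows downward; lengths in m; the calibration is good to about 2 mm. A picture is of the moment at which its call begins: read the wrist's pose just before it. camera_params takes no time and is no camera call; for the wrist camera it gives the pose at the moment of the call.
- robot.sign_off(): hands the job in, once; it reports no verdict.
The state is a dict: "time_s": time; "joint_pos": joint angles; "qvel": joint speeds; "tau": joint torques, N m; "tool_pos": TCP position; "eef_rot": TCP orientation; "wrist_force": force on the tool from outside, world axes, zero at the start; "ft_torque": the same for the moment, N m; "gripper_width": finger opening in m.
Only numpy, scipy, OpenCV 4.12 (cv2) and the standard library are available. Lean on these libraries where they do the work, as an engineer would, in place of code of your own. Each camera call takes 0.05 s, during which the arm holds its last target. There are 200 camera calls.

TASK

Check the rubber trolley wheel on the spindle: first turn it by hand through one full turn, either way (a little over does no harm), with the hardness tester still in its stand. Then take the tester out of its stand and, holding it upright, press its foot gently onto the middle of the chalk ring on the tyre until the sprung foot has gone in about half way, never hard onto its stop; the program finishes while the robot is still holding it there, steady. Leave the other things on the bench where they are.

Things in the scene. Friction and masses are not known exactly. Their poses are not given: they have to be found in the camera images.
- spindle: Fixed steel spindle, base 150 mm diameter, 12 mm thick, carrying the wheel flat (axle vertical). Origin under its centre on the bench, z up. Wheel: black rubber tyre 180 mm diameter, 45 mm thick, its level upper face 85 mm above the bench; in the middle a grey disc 114 mm diameter (1 mm proud), on it a 36 mm hub cap with a small bolt, up to 102 mm above the bench.
- wheel (a joint): Turn of the wheel about the vertical axle, rad, 0 at the start, positive anticlockwise seen from above; no stops, it counts on past a full turn (6.283). Turning it takes about 1 to 2 N at the knob; it stays where it is left.
- hub (a point): Point on the wheel's axle, 86 mm above the bench.
- knob_grip (a point): Grip point of the wheel's crank knob: upright black round knob, 24 mm diameter, on the grey disc 46 mm from the axle, from 86 to 138 mm above the bench. It spins freely on its own pin, so a gripper of fixed heading can hold it all the way round. The point is on the knob's axis, 116 mm above the bench.
- spot (a point): Middle of the chalk ring (25 mm diameter, thin white line) on the tyre's level upper face, 74 mm from the axle, on the side opposite the crank knob; 85 mm above the bench. It turns with the wheel.
- stand: Fixed aluminium block 76 x 76 x 50 mm with an upright hole 29 mm diameter in its middle, in which the tester stands. Origin under its centre on the bench, z up.
- tester: Hand-held hardness tester, 0.22 kg, upright in the stand: flat grey body 28 mm thick (its x; grip across this), 54 wide (its y), 75 high, round dial on its +x face; below it a barrel 26 mm diameter, 22 long, then the sprung foot. Origin: centre of the body's underside, resting on the stand's top, 50 mm above the bench; z up, away from the foot. Draw it straight up over 40 mm to clear the stand.
- foot (a joint): How far the tester's foot is pushed in, m: 0 fully out, 0.012 at its stop; spring 1 N to start, then 1 N per mm (about 7 N half way).
- tip (a point): Centre of the foot's flat lower end. The foot is a steel pin 18 mm diameter sticking 18 mm out of the barrel when fully out; the point is on the tester's axis, 40 mm below the tester's origin with the foot out.
- nut: Bystander: loose steel hexagon nut, 46 mm across flats, 24 mm high; origin under its centre.
- bolt: Bystander: loose steel bolt lying down, about 100 mm long, 26 mm head; origin on the bench under its shank, x along it.
- carton: Bystander: small cardboard box 90 x 60 x 40 mm; origin under its centre.
- castor: Bystander: small rubber castor wheel lying flat, 100 mm diameter, 35 mm high; origin under its centre.
- bearing: Bystander: steel bearing ring 62 mm outside diameter, 18 mm high; origin under its centre.
- driver: Bystander: screwdriver lying on the bench, x along it; origin under its middle.

How it is judged:
By the outcome, as a careful person would: the job done as asked, in the order asked, and still so for the second after the job is handed in, while the arm keeps its last pose, push and grip.
It also fails if it takes over 64 s, if anything falls off the work surface, if the arm or the gripper's body presses on something with over 40 N, if the wrist force passes 120 N, or if a joint passes its speed limit or range.

## Working session

There is one attempt and no reset: what is moved stays moved. The work goes in short steps, Python scripts to look and compute and a tool call to move; the robot and the scene stay as the last step left them, time stands still between calls to the robot, and variables do not carry over. Pictures are saved under pics/ and viewed, about 8 in all and at most 12, crops included, and the job is handed in when it is done.

Besides the shell and the picture viewer there is one more tool, called after "Call:" by a JSON object that holds its "method" and its "body". servo_tool: Moves the arm, as the interface text tells. Shift numbers are shares of 25 mm and turn numbers shares of 180 degrees, none past 1 either way. Its arguments: {"type":"object","properties":{"steps":{"type":"array"}},"required":["steps"]}

```bash
mkdir -p pics; cat > h.py <<'E'
import numpy as np, cv2
from workcell import robot
def snap(name,fn=None):
    p=robot.camera_params(name); im,d=robot.snapshot(name)
    if fn: cv2.imwrite('pics/'+fn,im[:,:,::-1])
    return im,d,p
def cloud(d,p):
    K=np.array(p['K']);k1=p['k1'];h,w=d.shape
    v,u=np.mgrid[:h,:w]; xd=(u-K[0,2])/K[0,0]; yd=(v-K[1,2])/K[1,1]
    x,y=xd.copy(),yd.copy()
    for _ in range(10):
        f=1+k1*(x*x+y*y); x,y=xd/f,yd/f
    R=cv2.Rodrigues(np.array(p['rvec'],float))[0]; t=np.array(p['tvec'],float).ravel()
    P=np.stack([x*d,y*d,d],-1)
    W=(P-t)@R; W[d<=0]=np.nan
    return W
def ray(u,v,p,z):
    K=np.array(p['K']);k1=p['k1'];xd=(u-K[0,2])/K[0,0]; yd=(v-K[1,2])/K[1,1];x,y=xd,yd
    for _ in range(10):
        f=1+k1*(x*x+y*y); x,y=xd/f,yd/f
    R=cv2.Rodrigues(np.array(p['rvec'],float))[0]; t=np.array(p['tvec'],float).ravel()
    c=-R.T@t; dd=R.T@np.array([x,y,1]); s=(z-c[2])/dd[2]; return c+s*dd
E
python3 - <<'E'
from h import *
a,d,p=snap('scene'); np.savez('scene.npz',a=a,d=d,W=cloud(d,p))
b,d2,p2=snap('side'); np.savez('side.npz',a=b,d=d2,W=cloud(d2,p2))
for n,q in(('scene',p),('side',p2)):
    R=cv2.Rodrigues(np.array(q['rvec'],float))[0];print(n,-R.T@np.array(q['tvec']).ravel(),R[2])
cv2.imwrite('pics/a.png',cv2.resize(np.vstack([a,b])[:,:,::-1],None,fx=.78,fy=.78))
print(robot.get_obs())
E
```

```text
scene [ 1.03588894 -0.81461178  0.82758112] [-0.38187315  0.70931792 -0.59248712]
side [0.31638702 1.01397803 0.88254177] [ 0.17846383 -0.75843602 -0.62683767]
{'time_s': 0.1, 'joint_pos': array([-1.50488407e-01,  2.07351862e-01,  1.54280318e+00, -1.75334480e-06,
        1.39351537e+00, -1.50479580e-01]), 'qvel': array([ 0.00075496, -0.00094765, -0.00313881, -0.00183917, -0.0006214 ,
       -0.00014877]), 'tau': array([-3.50521914e-04, -3.71862960e+01, -2.82294059e+01,  7.01280241e-02,
        3.11360427e-02, -6.17781598e-05]), 'tool_pos': array([5.74281219e-01, 1.03760389e-04, 2.12400979e-01]), 'eef_rot': array([-3.13953812e+00, -3.09775099e-04,  1.57078749e+00]), 'wrist_force': array([ 0.17218725,  0.13831533, -0.2702198 ]), 'ft_torque': array([ 0.01700299,  0.01903741, -0.02720191]), 'gripper_width': 0.09405475925229276}
```

View pics/a.png

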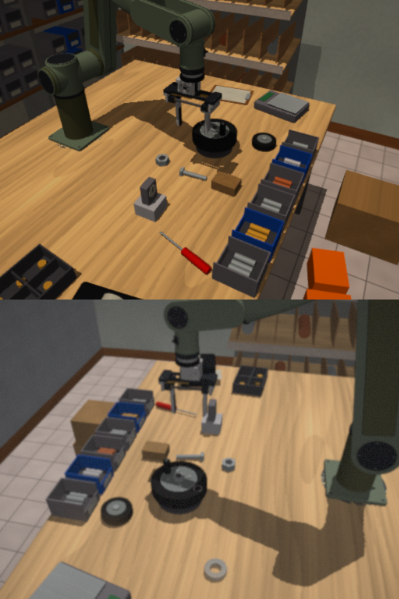

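The picture shows the wheel (scene view, around 213,137 at 0.78 scale) with its knob, the tester in its stand (150,198), and the bystanders: nut, bolt, carton and driver lie around and between them. Next I measure from depth.

```bash
python3 - <<'E'
from h import *
out=[]
for n in('scene','side'):
    f=np.load(n+'.npz');W=f['W'];a=f['a'].astype(int)
    z=W[...,2]; 
    m=(z>.025)&(z<.145)&(W[...,0]>.3)&(W[...,0]<.9)&(abs(W[...,1])<.45)
    c,l,s,ce=cv2.connectedComponentsWithStats(m.astype(np.uint8))
    for i in range(1,c):
        if s[i,4]>60:
            P=W[l==i];print(n,s[i],P.min(0).round(3),P.max(0).round(3),P.mean(0).round(3))
f=np.load('scene.npz');g=np.load('side.npz')
A=cv2.resize(f['a'][110:310,150:350],None,fx=3,fy=3)[:,:,::-1][:,:]
B=cv2.resize(g['a'][100:300,130:330],None,fx=3,fy=3)[:,:,::-1]
cv2.imwrite('pics/b.png',cv2.resize(np.hstack([A,B]),(800,400)))
E
```

```text
scene [ 247  152   58   44 1955] [0.479 0.095 0.035] [0.66  0.276 0.142] [0.585 0.16  0.078]
scene [ 272  166  122  199 5424] [ 0.822 -0.352  0.025] [0.9   0.358 0.077] [ 0.865 -0.068  0.048]
scene [324 170  30  18 380] [0.695 0.25  0.025] [0.789 0.35  0.035] [0.744 0.297 0.028]
scene [271 219  39  27 603] [ 0.666 -0.041  0.025] [0.758 0.024 0.042] [ 0.714 -0.013  0.036]
scene [ 171  227   43   50 1228] [ 0.499 -0.261  0.025] [ 0.578 -0.181  0.125] [ 0.548 -0.232  0.069]
side [  76  115  122  163 4442] [ 0.819 -0.355  0.025] [0.9   0.353 0.08 ] [0.857 0.063 0.049]
side [258 128  27  38 653] [ 0.496 -0.263  0.026] [ 0.573 -0.173  0.127] [ 0.532 -0.201  0.067]
side [181 182  36  20 518] [ 0.662 -0.038  0.025] [0.755 0.028 0.043] [0.706 0.001 0.037]
side [ 193  204   73   65 3711] [0.476 0.098 0.038] [0.656 0.283 0.142] [0.561 0.211 0.081]
side [129 253  41  32 984] [0.692 0.253 0.025] [0.79  0.353 0.039] [0.74  0.304 0.03 ]
```

View pics/b.png

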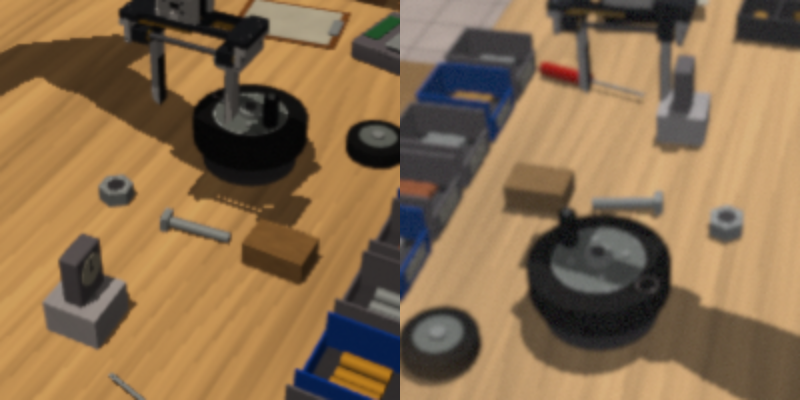

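```bash
python3 - <<'E'
from h import *
C=[]
for n in('scene','side'):
    W=np.load(n+'.npz')['W'];P=W.reshape(-1,3);P=P[~np.isnan(P[:,0])]
    x,y,z=P.T
    m=(abs(x-.567)<.1)&(abs(y-.188)<.1)
    T=P[m&(z>.081)&(z<.088)]; r=np.hypot(T[:,0]-.567,T[:,1]-.188)
    print(n,'face box',np.percentile(T[:,:2],[.5,99.5],axis=0).round(4).tolist(),np.median(T[:,2]))
    k=P[m&(z>.112)&(z<.139)];kt=P[m&(z>.132)&(z<.145)]
    print('knob',k.min(0).round(4),k.max(0).round(4),len(k),'top',kt.mean(0),len(kt))
    t=P[(abs(x-.54)<.07)&(abs(y+.22)<.07)];
    for lo,hi in((.119,.135),(.07,.115),(.043,.057)):
        q=t[(t[:,2]>lo)&(t[:,2]<hi)]
        print(lo,len(q),q.min(0).round(4),q.max(0).round(4),cv2.minAreaRect(q[:,:2].astype(np.float32)))
b=np.load('side.npz');
p=robot.camera_params('side');h=np.array
# chalk ring: crop px (648,284) -> factor 400px per 200px
print('ring',ray(130+(648-400)/2,100+284/2,p,.085), 'knob top', ray(130+(567-400)/2,100+212/2,p,.138))
p=robot.camera_params('scene');print('knobtop scene',ray(150+270/2,110+96/2,p,.138))
E
```

```text
scene face box [[0.4847, 0.1025], [0.6543, 0.2712]] 0.08280264420605563
knob [0.6012 0.1567 0.1126] [0.6229 0.1868 0.1386] 73 top [0.61206469 0.16676035 0.1359015 ] 30
0.119 173 [ 0.5235 -0.2482  0.119 ] [ 0.5541 -0.1962  0.1251] ((0.5385927557945251, -0.22209377586841583), (0.028399191796779633, 0.052188482135534286), 3.855023145675659)
0.07 279 [ 0.5238 -0.2497  0.0701] [ 0.5551 -0.193   0.1149] ((0.548240602016449, -0.2254979908466339), (0.05859324708580971, 0.028146307915449142), 64.75496673583984)
0.043 451 [ 0.4986 -0.2611  0.0431] [ 0.5784 -0.1809  0.057 ] ((0.53775954246521, -0.22101685404777527), (0.07898401468992233, 0.07878844439983368), 2.6263835430145264)
side face box [[0.4806, 0.1068], [0.6514, 0.2775]] 0.08397463987340441
knob [0.5956 0.1629 0.1131] [0.6189 0.1856 0.1389] 106 top [0.60738924 0.17471397 0.13687444] 57
0.119 89 [ 0.521  -0.2432  0.1191] [ 0.5491 -0.1887  0.1275] ((0.535404622554779, -0.21621495485305786), (0.027853697538375854, 0.05431632325053215), 3.1113390922546387)
0.07 139 [ 0.5203 -0.2465  0.07  ] [ 0.5501 -0.1866  0.1149] ((0.5356656312942505, -0.21637561917304993), (0.029572445899248123, 0.05955205112695694), 1.4369839429855347)
0.043 257 [ 0.4965 -0.2628  0.0431] [ 0.573  -0.1756  0.0567] ((0.5355480909347534, -0.21919584274291992), (0.07616370171308517, 0.08541037142276764), 2.567505121231079)
ring [0.49675549 0.22107994 0.085     ] knob top [0.60732219 0.17197191 0.138     ]
knobtop scene [0.60980889 0.16863095 0.138     ]
```

Wheel centre comes out near (0.568, 0.189), knob (0.609, 0.170), which gives a radius of 45 mm against the stated 46. The ring is near (0.498, 0.220) and the tester near (0.537, -0.219) with a yaw of about 3°. I'll move above the knob and look with the wrist camera.

Call:
{"method": "servo_tool", "body": {"steps": [[[0.97,0.2,0],[0,0,0],1],[[0.97,0.2,0],[0,0,0],1],[[0.97,0.2,0],[0,0,0],1],[[0.97,0.2,0],[0,0,0],1],[[0.97,0.2,0],[0,0,0],1],[[0.97,0.2,0],[0,0,0],1],[[0.97,0.2,0],[0,0,0],1],[[0,0,0],[0,0,0],1],[[0,0,0],[0,0,0],1]]}}

```text
time_s: 0.85
tool_pos: [0.6095, 0.1707, 0.2126]
eef_rot: [-3.14, 0.001, 1.573]
wrist_force: [-1.0, -0.6, -1.0]
gripper_width: 0.0937
```

```bash
python3 - <<'E'
from h import *
print(robot.get_obs()['tool_pos'],robot.get_obs()['eef_rot'])
a,d,p=snap('wrist','c.png');W=cloud(d,p);np.savez('w1.npz',a=a,W=W)
R=cv2.Rodrigues(np.array(p['rvec'],float))[0];print(-R.T@np.array(p['tvec']).ravel(),R)
z=W[...,2];P=W[(z>.132)&(z<.142)];P=P[(abs(P[:,0]-.609)<.03)&(abs(P[:,1]-.17)<.03)]
print(len(P),P.mean(0) if len(P) else 0,P.min(0) if len(P) else 0,P.max(0) if len(P) else 0)
E
```

```text
[0.60950595 0.1706748  0.2125835 ] [-3.14016574e+00  6.47581350e-04  1.57313861e+00]
[0.60996591 0.23966748 0.38237878] [[ 0.99999435  0.00244302 -0.00231065]
 [ 0.00293029 -0.97016914  0.24241133]
 [-0.00164951 -0.24241673 -0.97017081]]
505 [0.60882673 0.17073031 0.13696115] [0.59689808 0.15816189 0.13226891] [0.61990842 0.18153224 0.14175653]
```

View pics/c.png

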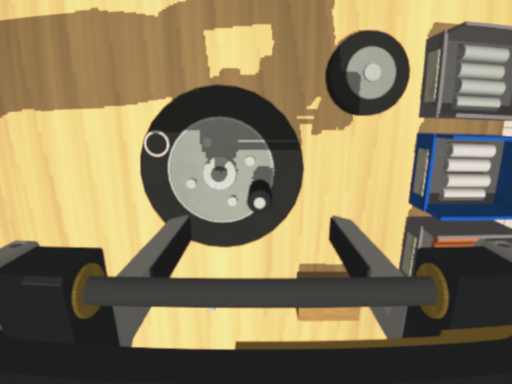

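The wrist view shows the ring at (157,144), the hub near (218,172) and the knob top at (260,200). The knob lies under the TCP.

```bash
python3 - <<'E'
from h import *
p=robot.camera_params('wrist');f=np.load('w1.npz');a=f['a'];W=f['W']
ring=ray(157,144,p,.085);print('ring',ring,'knobtop',ray(260,203,p,.138))
hs=cv2.cvtColor(a,cv2.COLOR_RGB2GRAY)
# tyre outer rim at z .085: dark points
m=((hs<60)&(W[...,2]>.078)&(W[...,2]<.092)).astype(np.uint8)
m[:,310:]=0
cs=max(cv2.findContours(m,0,1)[0],key=cv2.contourArea)
e=cv2.fitEllipse(cv2.convexHull(cs));print(e)
Q=np.array([ray(u,v,p,.085)[:2] for u,v in cv2.convexHull(cs)[:,0]])
print('rim',cv2.minEnclosingCircle(Q.astype(np.float32)))
from scipy.optimize import least_squares
s=least_squares(lambda q:np.hypot(*(Q-q[:2]).T)-q[2],[.567,.189,.09],loss='soft_l1',f_scale=.001);print(s.x)
print('med z disc',np.nanmedian(W[185:205,180:190,2]))
# ring pixels
w=(hs>130)&(np.hypot(np.mgrid[:384,:512][1]-157,np.mgrid[:384,:512][0]-144)<17)
v,u=np.nonzero(w);print(len(u),u.mean(),v.mean(),cv2.minEnclosingCircle(np.c_[u,v].astype(np.float32)))
E
```

```text
ring [0.50081232 0.21682466 0.085     ] knobtop [0.60979954 0.16765815 0.138     ]
((221.45526123046875, 165.07826232910156), (158.2530059814453, 162.384765625), 127.78253936767578)
rim ((0.5678814649581909, 0.18863660097122192), 0.0871802419424057)
[0.56784859 0.18872886 0.08662614]
med z disc 0.08480066693354278
256 155.48046875 143.9765625 ((157.0, 144.0), 16.970661163330078)
```

Call:
{"method": "servo_tool", "body": {"steps": [[[0,0.02,0.9],[0,0,0],1],[[0,0,0.9],[0,0,0],1],[[0,0,0.9],[0,0,0],1],[[0,0,0.6],[0,0,0],1],[[0,0,0.5],[0,0,0],1],[[0,0,0],[0,0,0],0],[[0,0,0],[0,0,0],-1],[[0,0,0],[0,0,0],-1],[[0,0,0],[0,0,0],-1],[[0,0,0],[0,0,0],-1],[[0,0,0],[0,0,0],-1],[[0,0,0],[0,0,0],-1]]}}

```text
time_s: 1.9
tool_pos: [0.6109, 0.1699, 0.1192]
eef_rot: [3.14, -0.0, 1.571]
wrist_force: [-0.4, 0.3, -0.3]
gripper_width: 0.0508
```

Call:
{"method": "servo_tool", "body": {"steps": [[[0,0,0],[0,0,0],-1],[[0,0,0],[0,0,0],-1],[[0,0,0],[0,0,0],-1],[[0,0,0],[0,0,0],-1],[[0,0,0],[0,0,0],-1],[[0,0,0],[0,0,0],-1]]}}

```text
time_s: 2.4
tool_pos: [0.6093, 0.17, 0.1183]
eef_rot: [-3.139, -0.0, 1.571]
wrist_force: [-4.8, 1.4, 3.2]
gripper_width: 0.0236
```

```bash
python3 -c "
import numpy as np
a=np.radians(-24+10*np.arange(38));P=46*np.c_[np.sin(a),np.cos(a)]/25
print(np.diff(P,axis=0).round(2).tolist())"
```

```text
[[0.3, 0.1], [0.32, 0.05], [0.32, -0.01], [0.31, -0.06], [0.3, -0.11], [0.27, -0.17], [0.24, -0.21], [0.2, -0.25], [0.16, -0.28], [0.1, -0.3], [0.05, -0.32], [-0.01, -0.32], [-0.06, -0.31], [-0.11, -0.3], [-0.17, -0.27], [-0.21, -0.24], [-0.25, -0.2], [-0.28, -0.16], [-0.3, -0.1], [-0.32, -0.05], [-0.32, 0.01], [-0.31, 0.06], [-0.3, 0.11], [-0.27, 0.17], [-0.24, 0.21], [-0.2, 0.25], [-0.16, 0.28], [-0.1, 0.3], [-0.05, 0.32], [0.01, 0.32], [0.06, 0.31], [0.11, 0.3], [0.17, 0.27], [0.21, 0.24], [0.25, 0.2], [0.28, 0.16], [0.3, 0.1]]
```

Call:
{"method": "servo_tool", "body": {"steps": [[[0.3,0.08,0],[0,0,0],-1],[[0.32,0.05,0],[0,0,0],-1],[[0.32,-0.01,0],[0,0,0],-1],[[0.31,-0.06,0],[0,0,0],-1],[[0.3,-0.11,0],[0,0,0],-1],[[0.27,-0.17,0],[0,0,0],-1],[[0,0,0],[0,0,0],-1]]}}

```text
time_s: 2.98
tool_pos: [0.6035, 0.2163, 0.1183]
eef_rot: [-3.139, 0.001, 1.572]
wrist_force: [-4.8, -1.4, 4.0]
gripper_width: 0.0235
```

Call:
{"method": "servo_tool", "body": {"steps": [[[0.24,-0.21,0],[0,0,0],-1],[[0.2,-0.25,0],[0,0,0],-1],[[0.16,-0.28,0],[0,0,0],-1],[[0.1,-0.3,0],[0,0,0],-1],[[0.05,-0.32,0],[0,0,0],-1],[[-0.01,-0.32,0],[0,0,0],-1],[[-0.06,-0.31,0],[0,0,0],-1],[[-0.11,-0.3,0],[0,0,0],-1],[[-0.17,-0.27,0],[0,0,0],-1],[[-0.21,-0.24,0],[0,0,0],-1],[[0,0,0],[0,0,0],-1]]}}

```text
time_s: 3.9
tool_pos: [0.5328, 0.2191, 0.1184]
eef_rot: [-3.139, 0.001, 1.571]
wrist_force: [-0.6, -2.0, -1.1]
gripper_width: 0.0233
```

Call:
{"method": "servo_tool", "body": {"steps": [[[-0.25,-0.2,0],[0,0,0],-1],[[-0.28,-0.16,0],[0,0,0],-1],[[-0.3,-0.1,0],[0,0,0],-1],[[-0.32,-0.05,0],[0,0,0],-1],[[-0.32,0.01,0],[0,0,0],-1],[[-0.31,0.06,0],[0,0,0],-1],[[-0.3,0.11,0],[0,0,0],-1],[[-0.27,0.17,0],[0,0,0],-1],[[-0.24,0.21,0],[0,0,0],-1],[[-0.2,0.25,0],[0,0,0],-1],[[0,0,0],[0,0,0],-1]]}}

```text
time_s: 4.82
tool_pos: [0.5449, 0.1479, 0.1184]
eef_rot: [3.139, 0.003, 1.57]
wrist_force: [0.4, -3.8, -1.6]
gripper_width: 0.0233
```

Call:
{"method": "servo_tool", "body": {"steps": [[[-0.16,0.28,0],[0,0,0],-1],[[-0.1,0.3,0],[0,0,0],-1],[[-0.05,0.32,0],[0,0,0],-1],[[0.01,0.32,0],[0,0,0],-1],[[0.06,0.31,0],[0,0,0],-1],[[0.11,0.3,0],[0,0,0],-1],[[0.17,0.27,0],[0,0,0],-1],[[0.21,0.24,0],[0,0,0],-1],[[0.25,0.2,0],[0,0,0],-1],[[0.28,0.16,0],[0,0,0],-1],[[0.3,0.1,0],[0,0,0],-1],[[0,0,0],[0,0,0],-1]]}}

```text
time_s: 5.82
tool_pos: [0.6123, 0.1798, 0.1184]
eef_rot: [-3.141, -0.002, 1.572]
wrist_force: [-4.4, 2.2, 1.4]
gripper_width: 0.0228
```

Call:
{"method": "servo_tool", "body": {"steps": [[[0,0,0],[0,0,0],1],[[0,0,0],[0,0,0],1],[[0,0,0],[0,0,0],1],[[0,0,0],[0,0,0],1],[[0,0,0],[0,0,0],1],[[0,0,-0.4],[0,0,0],1],[[0,0,-0.8],[0,0,0],1],[[0,0,-0.9],[0,0,0],1],[[0,0,-0.9],[0,0,0],1],[[0,0,-0.9],[0,0,0],1],[[0,0,0],[0,0,0],1],[[0,0,0],[0,0,0],1]]}}

```text
time_s: 6.82
tool_pos: [0.6139, 0.1773, 0.2184]
eef_rot: [3.137, -0.001, 1.571]
wrist_force: [-0.2, 0.1, -0.1]
gripper_width: 0.094
```

```bash
python3 - <<'E'
from h import *
o=robot.get_obs();print(o['tool_pos'],o['eef_rot'],o['wrist_force'],o['gripper_width'])
a,d,p=snap('wrist','d.png');W=cloud(d,p);np.savez('w2.npz',a=a,W=W)
z=W[...,2];P=W[(z>.132)&(z<.142)];P=P[(abs(P[:,0]-.609)<.04)&(abs(P[:,1]-.175)<.03)];print(len(P),P.mean(0))
g=cv2.cvtColor(a,cv2.COLOR_RGB2GRAY);b=(g>110).astype(np.uint8)
rad=np.hypot(W[...,0]-.5678,W[...,1]-.1887);b[(rad<.058)|(rad>.086)|(abs(z-.084)>.008)|np.isnan(rad)]=0
c,l,s,ce=cv2.connectedComponentsWithStats(b,connectivity=8)
for i in range(1,c):
    if s[i,4]>20:
        u,v=s[i,0]+(s[i,2]-1)/2,s[i,1]+(s[i,3]-1)/2;q=ray(u,v,p,.085);print(s[i],q,np.hypot(q[0]-.5678,q[1]-.1887),np.degrees(np.arctan2(-q[1]+.1887,-q[0]+.5678)))
E
```

```text
[0.61394843 0.17727496 0.2184349 ] [ 3.13658505e+00 -6.58233020e-04  1.57057337e+00] [-0.18865747  0.10087701 -0.07226731] 0.09404291899540393
485 [0.61204582 0.18088625 0.13700321]
[140 152  23  26 194] [0.49578371 0.2022585  0.085     ] 0.0732815085585813 -10.662259698862435
```

View pics/d.png

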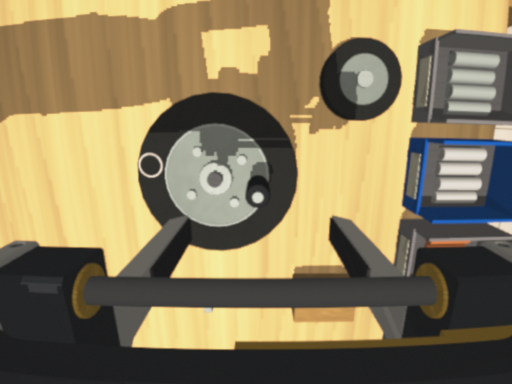

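The picture shows the ring at (151,165). Its bearing is 12° on from the start, so the wheel turned about 372°. Next, above the tester.

Call:
{"method": "servo_tool", "body": {"steps": [[[-0.99,-0.19,0],[0,0,0],1],[[-0.99,-0.19,0],[0,0,0],1],[[-0.99,-0.19,0],[0,0,0],1],[[-0.99,-0.19,0],[0,0,0],1],[[-0.99,-0.19,0],[0,0,0],1],[[-0.99,-0.19,0],[0,0,0],1],[[-0.99,-0.19,0],[0,0,0],1],[[-0.99,-0.19,0],[0,0,0],1],[[-0.99,-0.19,0],[0,0,0],1],[[-0.99,-0.19,0],[0,0,0],1],[[-0.99,-0.19,0],[0,0,0],1],[[-0.99,-0.19,0],[0,0,0],1],[[-0.99,-0.19,0],[0,0,0],1],[[-0.99,-0.19,0],[0,0,0],1],[[-0.99,-0.19,0],[0,0,0],1],[[-0.99,-0.19,0],[0,0,0],1],[[0,0,0],[0,0,0],1],[[0,0,0],[0,0,0],1]]}}

```text
time_s: 8.37
tool_pos: [0.5351, -0.2191, 0.2137]
eef_rot: [-3.138, -0.002, 1.568]
wrist_force: [-0.1, -0.1, -0.0]
gripper_width: 0.0938
```

```bash
python3 - <<'E'
from h import *
o=robot.get_obs();print(o['tool_pos'],o['eef_rot'],o['joint_pos'])
a,d,p=snap('wrist','e.png');W=cloud(d,p)
P=W.reshape(-1,3);P=P[(abs(P[:,0]-.537)<.06)&(abs(P[:,1]+.219)<.06)]
for lo,hi in((.119,.131),(.045,.055)):
    q=P[(P[:,2]>lo)&(P[:,2]<hi)]; print(len(q),np.percentile(q,[2,98],axis=0).round(4).tolist(),np.median(q[:,2]),cv2.minAreaRect(q[:,:2].astype(np.float32)) if len(q) else 0)
E
```

```text
[ 0.53511128 -0.2191302   0.21370982] [-3.13831621e+00 -2.44310684e-03  1.56813042e+00] [-5.38552851e-01  2.15974846e-01  1.52969573e+00  4.33962536e-04
  1.39998669e+00 -5.35965577e-01]
1532 [[0.5228, -0.246, 0.1203], [0.5497, -0.1955, 0.1249]] 0.12343294827282267 ((0.5361515879631042, -0.22140255570411682), (0.028001902624964714, 0.05391945689916611), 2.563697576522827)
2371 [[0.4988, -0.2581, 0.0471], [0.5732, -0.184, 0.0503]] 0.04867448939389629 ((0.5361006259918213, -0.2217656373977661), (0.07618238031864166, 0.07646960020065308), 2.6315221786499023)
```

View pics/e.png

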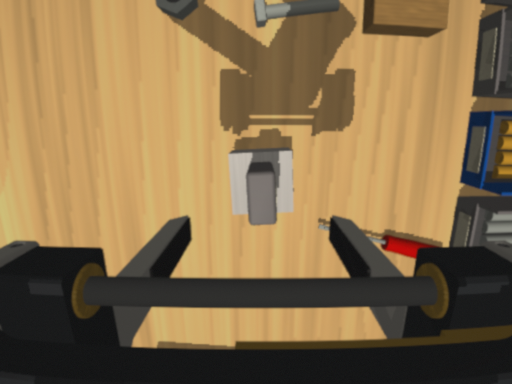

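The tester sits centred in the stand at (262,190). The wrist view puts it at (0.536, -0.2215) with yaw 2.6°, so I'll correct for that, descend and grip.

Call:
{"method": "servo_tool", "body": {"steps": [[[-0.08,0.03,0.5],[0,0,-0.0144],1],[[0,0,0.95],[0,0,0],1],[[0,0,0.95],[0,0,0],1],[[0,0,0.95],[0,0,0],1],[[0,0,0.95],[0,0,0],1],[[0,0,0.95],[0,0,0],1],[[0,0,0],[0,0,0],1],[[0,0,0],[0,0,0],-1],[[0,0,0],[0,0,0],-1],[[0,0,0],[0,0,0],-1],[[0,0,0],[0,0,0],-1],[[0,0,0],[0,0,0],-1],[[0,0,0],[0,0,0],-1],[[0,0,0],[0,0,0],-1],[[0,0,0],[0,0,0],-1],[[0,0,0],[0,0,0],-1],[[0,0,0],[0,0,0],-1],[[0,0,0],[0,0,0],-1]]}}

```text
time_s: 9.92
tool_pos: [0.537, -0.2208, 0.0846]
eef_rot: [-3.141, -0.0, 1.616]
wrist_force: [-0.8, 0.5, -0.6]
gripper_width: 0.028
```

Call:
{"method": "servo_tool", "body": {"steps": [[[0,0,-0.2],[0,0,0],-1],[[0,0,-0.4],[0,0,0],-1],[[0,0,-0.5],[0,0,0],-1],[[0,0,-0.5],[0,0,0],-1],[[0,0,-0.6],[0,0,0],-1],[[0,0,-0.6],[0,0,0],-1],[[0,0,-0.6],[0,0,0],-1],[[0,0,-0.6],[0,0,0],-1],[[0,0,-0.6],[0,0,0],-1],[[0,0,-0.4],[0,0,0],-1],[[0,0,-0.4],[0,0,0],-1],[[0,0,0],[0,0,0],-1],[[0,0,0],[0,0,0],-1]]}}

```text
time_s: 11.0
tool_pos: [0.5375, -0.2209, 0.2205]
eef_rot: [3.14, 0.001, 1.616]
wrist_force: [0.4, 0.1, -2.5]
gripper_width: 0.0279
```

Call:
{"method": "servo_tool", "body": {"steps": [[[0.3,0,0],[0,0,0],-1],[[0.5,0,0],[0,0,0],-1],[[0.7,0,0],[0,0,0],-1],[[0.8,-0.08,0],[0,0,0],-1],[[0.8,-0.08,0],[0,0,0],-1],[[0.8,-0.08,0],[0,0,0],-1],[[0.8,-0.08,0],[0,0,0],-1],[[0.8,-0.08,0],[0,0,0],-1],[[0.8,-0.08,0],[0,0,0],-1],[[0.8,-0.08,0],[0,0,0],-1],[[0.8,-0.08,0],[0,0,0],-1],[[0.8,-0.08,0],[0,0,0],-1],[[0.8,-0.08,0],[0,0,0],-1],[[0.8,-0.08,0],[0,0,0],-1],[[0.8,-0.08,0],[0,0,0],-1],[[0.5,0,0],[0,0,0],-1],[[0.3,0,0],[0,0,0],-1],[[0,0,0],[0,0,0],-1],[[0,0,0],[0,0,0],-1]]}}

```text
time_s: 12.58
tool_pos: [0.4992, 0.0757, 0.2192]
eef_rot: [-3.14, 0.0, 1.617]
wrist_force: [-0.7, 0.1, -1.2]
gripper_width: 0.0278
```

Call:
{"method": "servo_tool", "body": {"steps": [[[0.3,0,0],[0,0,0],-1],[[0.6,0.01,0],[0,0,0],-1],[[0.8,0.01,0],[0,0,0],-1],[[0.8,0.01,0],[0,0,0],-1],[[0.8,0.01,0],[0,0,0],-1],[[0.8,0.01,0],[0,0,0],-1],[[0.6,0.01,0],[0,0,0],-1],[[0.37,0.01,0],[0,0,0],-1],[[0,0,0.4],[0,0,0],-1],[[0,0,0.4],[0,0,0],-1],[[0,0,0.2],[0,0,0],-1],[[0,0,0],[0,0,0],-1],[[0,0,0],[0,0,0],-1]]}}

```text
time_s: 13.67
tool_pos: [0.4953, 0.201, 0.1936]
eef_rot: [-3.139, 0.001, 1.615]
wrist_force: [0.6, 0.3, -1.8]
gripper_width: 0.0278
```

```bash
python3 - <<'E'
from h import *
o=robot.get_obs();print(o['tool_pos'],o['eef_rot'],o['wrist_force'])
a,d,p=snap('wrist');W=cloud(d,p);np.savez('w3.npz',a=a,W=W)
b,d2,p2=snap('side');c,d3,p3=snap('scene');np.savez('s3.npz',W=cloud(d2,p2),b=b,c=c,W3=cloud(d3,p3))
cr=cv2.resize(b[130:310,210:330][:, :],(400,600))
cs=cv2.resize(a[150:330,190:310],(400,600))
cv2.imwrite('pics/f.png',np.hstack([cs,cr])[:,:,::-1])
E
```

```text
[0.49528104 0.2010333  0.19357963] [-3.13939346e+00  5.92962341e-04  1.61470498e+00] [ 0.60066689  0.28134497 -1.77019592]
```

View pics/f.png

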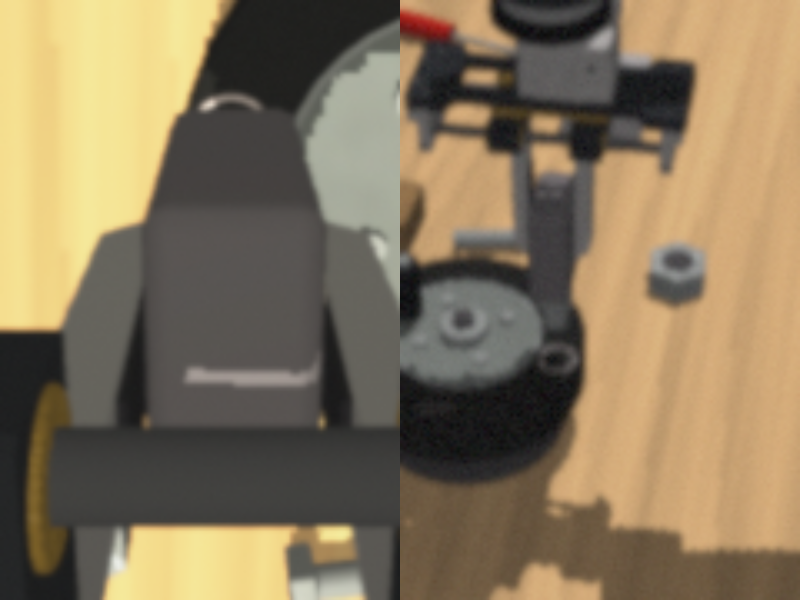

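```bash
python3 - <<'E'
from h import *
f=np.load('s3.npz');w=np.load('w3.npz');pw=robot.camera_params('wrist');ps=robot.camera_params('side')
print('side ring',ray(257.4,237.4,ps,.085),'wrist ring +y edge',ray(259,179.1,pw,.085))
for n,W in(('side',f['W']),('scene',f['W3']),('wrist',w['W'])):
    P=W.reshape(-1,3);P=P[(abs(P[:,0]-.495)<.022)&(abs(P[:,1]-.201)<.035)]
    for lo,hi in((.10,.118),(.12,.135),(.14,.158),(.16,.19),(.19,.21),(.21,.24)):
        q=P[(P[:,2]>lo)&(P[:,2]<hi)]
        if len(q)>15: print(n,lo,len(q),np.percentile(q[:,:2],[2,50,98],axis=0).round(4).tolist(),q[:,2].max().round(4))
E
```

```text
side ring [0.49206131 0.20406595 0.085     ] wrist ring +y edge [0.49512467 0.2146035  0.085     ]
side 0.12 28 [[0.4857, 0.2032], [0.4925, 0.2094], [0.5018, 0.2132]] 0.1342
side 0.14 27 [[0.4829, 0.2038], [0.4924, 0.2132], [0.5037, 0.2176]] 0.1513
side 0.16 137 [[0.4804, 0.1979], [0.4919, 0.2283], [0.5103, 0.2317]] 0.1899
side 0.19 131 [[0.4748, 0.2087], [0.4892, 0.2274], [0.5156, 0.2314]] 0.21
side 0.21 347 [[0.4751, 0.1811], [0.4942, 0.2133], [0.515, 0.2309]] 0.2398
scene 0.12 18 [[0.4915, 0.1914], [0.5029, 0.195], [0.5071, 0.2016]] 0.1323
scene 0.14 27 [[0.4879, 0.1798], [0.5051, 0.1925], [0.5108, 0.2026]] 0.1574
scene 0.16 108 [[0.4886, 0.1718], [0.5083, 0.1773], [0.5134, 0.2183]] 0.1892
scene 0.19 73 [[0.4739, 0.1716], [0.5031, 0.1768], [0.5151, 0.1935]] 0.2096
scene 0.21 164 [[0.4751, 0.1718], [0.4983, 0.1878], [0.5145, 0.2199]] 0.2396
wrist 0.16 351 [[0.4805, 0.2103], [0.4938, 0.2271], [0.5078, 0.2277]] 0.1899
wrist 0.19 545 [[0.4735, 0.2084], [0.4945, 0.2269], [0.5163, 0.2278]] 0.21
wrist 0.21 4908 [[0.4752, 0.1925], [0.4949, 0.2105], [0.5147, 0.2276]] 0.24
```

Call:
{"method": "servo_tool", "body": {"steps": [[[0.07,-0.01,0.2],[0,0,0],-1],[[0,0,0.3],[0,0,0],-1],[[0,0,0.3],[0,0,0],-1],[[0,0,0.25],[0,0,0],-1],[[0,0,0.1],[0,0,0],-1],[[0,0,0],[0,0,0],-1],[[0,0,0],[0,0,0],-1]]}}

```text
time_s: 14.4
tool_pos: [0.4953, 0.2038, 0.1656]
eef_rot: [-3.141, 0.0, 1.616]
wrist_force: [-0.4, -0.6, -2.1]
gripper_width: 0.0278
```

Call:
{"method": "servo_tool", "body": {"steps": [[[0,0,0.04],[0,0,0],-1],[[0,0,0.04],[0,0,0],-1],[[0,0,0.04],[0,0,0],-1],[[0,0,0.04],[0,0,0],-1],[[0,0,0.04],[0,0,0],-1],[[0,0,0.04],[0,0,0],-1],[[0,0,0],[0,0,0],-1],[[0,0,0],[0,0,0],-1]]}}

```text
time_s: 15.07
tool_pos: [0.4955, 0.2038, 0.1599]
eef_rot: [-3.141, 0.0, 1.616]
wrist_force: [0.1, 0.7, -2.0]
gripper_width: 0.0276
```

```bash
python3 - <<'E'
from h import *
for i in range(2):
    print(robot.get_obs()['tool_pos'].round(4),robot.get_obs()['wrist_force'].round(1))
    a,d,p=snap('wrist');W=cloud(d,p);P=W.reshape(-1,3);P=P[(abs(P[:,0]-.495)<.012)&(abs(P[:,1]-.225)<.01)&(P[:,2]>.14)&(P[:,2]<.19)]
    print('face y',np.median(P[:,1]))
b,d2,p2=snap('side')
cv2.imwrite('pics/g.png',np.hstack([cv2.resize(a[130:330,190:320],(390,600)),cv2.resize(b[190:270,230:284],(405,600),interpolation=cv2.INTER_CUBIC)])[:,:,::-1])
E
```

```text
[0.4955 0.2038 0.1599] [ 0.1  0.7 -2. ]
face y 0.22997213879048298
[0.4955 0.2038 0.1599] [ 0.9  0.6 -3.4]
face y 0.22999989897175832
```

View pics/g.png

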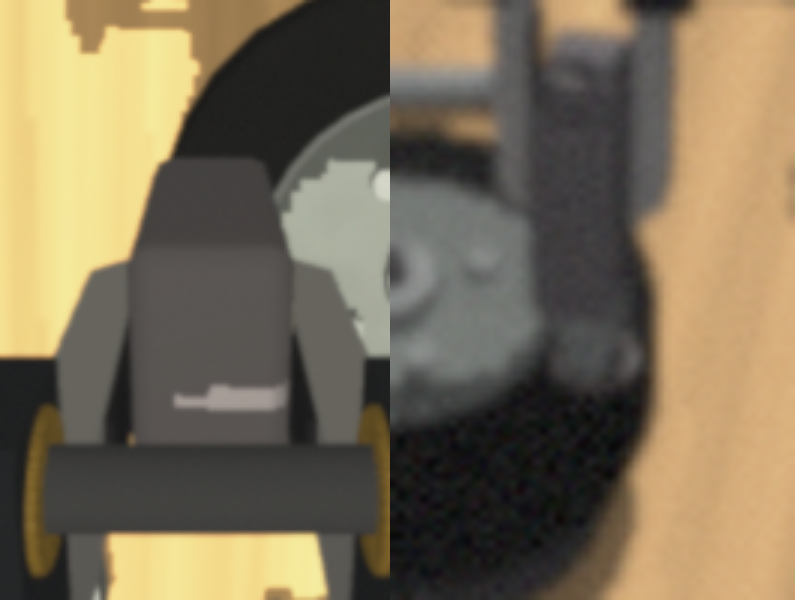

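The close view shows the ring's -x edge showing just past the barrel, at crop (632,357). That suggests the tester is 1 to 3 mm too far in +x, so I'll quantify it before pressing.

```bash
python3 - <<'E'
from h import *
f=np.load('s3.npz');b=cv2.cvtColor(f['b'],cv2.COLOR_RGB2GRAY)
ps=robot.camera_params('side')
print(b[231:244,248:270])
R=cv2.Rodrigues(np.array(ps['rvec'],float))[0]
for x in(.493,.495,.497):
    X=np.array([[x,.2022,.085],[x,.2035,.094],[x,.2035,.112]]);K=np.array(ps['K'])
    print(x,cv2.projectPoints(X,np.array(ps['rvec'],float),np.array(ps['tvec'],float),K,np.array([ps['k1'],0,0,0.]))[0][:,0].round(2).tolist())
c,_,_=snap('side');g=cv2.cvtColor(c,cv2.COLOR_RGB2GRAY);print(g[222:244,246:268])
E
```

```text
[[118 119 119 116  86  53  44  39  39  42  39  34  39  36  43  38  58 110
  156 177 180 178]
 [119 120 121 117  87  56  51  56  54  53  53  46  38  41  35  37  61 110
  156 178 178 177]
 [117 115 118 108  83  70  74  74  76  70  71  66  59  55  43  37  60 112
  160 176 178 178]
 [105 102 100  91  78  83  85  83  76  75  68  72  78  77  59  45  61 111
  158 179 179 175]
 [ 82  85  77  69  79  87  71  66  61  58  60  69  83  82  71  55  64 113
  158 177 180 175]
 [ 73  64  54  56  64  66  56  35  39  36  39  51  70  82  82  65  60 113
  157 176 177 175]
 [ 65  54  44  49  56  46  22  31  18  33  35  44  59  79  93  72  65 110
  159 175 176 174]
 [ 56  45  37  48  61  51  31  19  26  29  32  50  67  85  94  71  63 114
  159 175 178 172]
 [ 43  33  32  47  63  56  37  37  35  41  42  60  80  82  76  56  57 113
  159 173 173 174]
 [ 32  25  24  31  53  49  49  51  54  56  59  71  80  72  56  38  60 111
  155 172 173 175]
 [ 22  10  29  30  33  45  45  45  54  56  59  68  64  54  37  31  58 111
  156 172 173 172]
 [ 21  21  23  19  25  27  36  41  45  40  44  46  42  30  23  30  64 114
  1
[... 1637 characters left out ...]
7  80  81  73  67  79  86  63
   62 114 161 178]
 [ 91  82  68  56  47  51  67  72  75  75  80  81  76  66  63  82  92  69
   64 115 160 178]
 [ 77  70  56  48  43  57  70  70  69  75  78  76  72  63  63  84  92  68
   62 112 158 175]
 [ 69  61  45  33  32  45  66  70  66  67  74  70  65  60  65  80  73  51
   62 110 158 175]
 [ 56  46  34  27  29  36  52  56  60  61  68  65  58  52  56  64  52  41
   56 111 157 175]
 [ 42  29  24  24  23  22  39  40  48  53  54  60  53  49  48  44  35  31
   56 112 155 173]
 [ 26  15  18  24  30  21  18  25  39  38  42  41  38  31  36  30  24  30
   56 112 154 172]
 [ 29  23  25  26  24  12  23  22  30  29  20  30  22  30  25  20  21  31
   62 113 158 173]]
```

```bash
python3 - <<'E'
from h import *
w=np.load('w3.npz');a=w['a'];W=w['W'];g=cv2.cvtColor(a,cv2.COLOR_RGB2GRAY)
print(g[175:186,244:276])
p=robot.camera_params('wrist');print(np.array(p['K']).round(1).tolist())
K=np.array(p['K'])
# top-edge of body and front face edges: gradient along rows 215..255
for v in(186,190,200,208): print(v,g[v,232:296])
z=W[...,2]
m=(z>.226)&(z<.24)&(abs(W[...,0]-.495)<.03)&(W[...,1]>.17)&(W[...,1]<.232)
q=W[m];print(len(q),cv2.minAreaRect(q[:,:2].astype(np.float32)),np.percentile(q[:,:2],[1,99],axis=0))
# ring points from w2 and w3 with cam pose of w3 time unknown: print measured cloud x for ring px
v,u=np.nonzero((g>85)&(np.mgrid[:384,:512][0]>175)&(np.mgrid[:384,:512][0]<184)&(abs(np.mgrid[:384,:512][1]-259)<14))
print(np.c_[u,v,W[v,u]].round(4)[:40])
E
```

```text
[[225 225 218 179 108  58  48  49  50  48  40  33  31  32  33  34  31  33
   33  33  33  32  31  33  33  34  33  33  32  34  32  34]
 [225 224 213 160  87  50  49  49  49  48  41  35  35  34  36  38  35  35
   33  33  33  34  33  33  33  33  32  32  32  33  33  32]
 [225 222 196 131  70  48  49  51  51  49  45  43  48  55  57  58  56  53
   48  42  37  33  34  32  33  34  34  33  33  33  33  33]
 [225 218 174 100  53  48  50  52  59  69  72  81  90  96  99  99  99  95
   88  75  61  47  38  34  33  33  33  31  32  32  32  32]
 [224 214 159  86  50  49  56  73 102 130 125 123 126 125 122 121 122 124
  123 114 100  85  65  45  35  33  33  32  33  32  34  32]
 [222 203 140  74  50  57  87 131 173 197 169 130 110  96  87  85  88  97
  105 117 123 122 103  73  49  35  33  32  33  33  34  31]
 [220 191 125  66  54  77 132 187 213 209 158  98  67  56  48  46  49  55
   63  79  99 116 120 101  70  46  37  36  37  36  34  33]
 [212 165  99  62  61  94 147 178 171 143 100  64  49  50  48  48  49  49
   49  54  65  84 102 103  81  59  48  48  48  48  44  38]
 [178 123  78  64  65  78 101 112 10
[... 3268 characters left out ...]
02]
 [ 2.640e+02  1.790e+02  4.989e-01  2.142e-01  8.340e-02]
 [ 2.460e+02  1.800e+02  4.806e-01  2.119e-01  8.100e-02]
 [ 2.500e+02  1.800e+02  4.847e-01  2.126e-01  8.370e-02]
 [ 2.510e+02  1.800e+02  4.858e-01  2.127e-01  8.410e-02]
 [ 2.520e+02  1.800e+02  4.868e-01  2.130e-01  8.510e-02]
 [ 2.530e+02  1.800e+02  4.878e-01  2.127e-01  8.360e-02]
 [ 2.540e+02  1.800e+02  4.888e-01  2.129e-01  8.400e-02]
 [ 2.550e+02  1.800e+02  4.898e-01  2.128e-01  8.350e-02]
 [ 2.560e+02  1.800e+02  4.908e-01  2.128e-01  8.300e-02]
 [ 2.570e+02  1.800e+02  4.918e-01  2.129e-01  8.340e-02]
 [ 2.580e+02  1.800e+02  4.928e-01  2.127e-01  8.240e-02]
 [ 2.600e+02  1.800e+02  4.949e-01  2.129e-01  8.300e-02]]
```

Call:
{"method": "servo_tool", "body": {"steps": [[[-0.02,-0.05,0],[0,0,0],-1],[[-0.02,-0.05,0],[0,0,0],-1],[[0,0,0],[0,0,0],-1],[[0,0,0],[0,0,0],-1]]}}

```text
time_s: 15.6
tool_pos: [0.493, 0.2026, 0.16]
eef_rot: [-3.142, 0.0, 1.616]
wrist_force: [-0.2, 0.0, -2.0]
gripper_width: 0.0277
```

```bash
python3 - <<'E'
from h import *
o=robot.get_obs();print(o['tool_pos'].round(4),o['wrist_force'].round(1))
g=np.mean([cv2.cvtColor(snap('side')[0],cv2.COLOR_RGB2GRAY) for _ in range(6)],0);print(g[230:244,246:268].round().astype(int))
E
```

```text
[0.493  0.2026 0.16  ] [-0.2  0.  -2. ]
[[118 119 117 110  91  74  64  63  62  62  63  62  62  62  59  60  57  48
   59 108 156 177]
 [119 118 119 114 102  86  71  64  64  64  65  66  65  64  62  61  59  48
   60 110 157 178]
 [120 120 120 116 106  90  71  67  67  70  72  72  69  69  68  65  57  47
   61 112 159 177]
 [120 120 118 114  98  81  64  66  73  76  76  78  76  73  71  64  54  45
   62 113 159 178]
 [120 118 114 104  86  66  59  66  74  78  79  79  80  76  72  64  51  45
   63 113 160 180]
 [118 112 104  90  71  56  58  65  71  78  80  81  80  78  74  70  62  53
   62 113 159 177]
 [115 102  86  70  55  52  59  58  68  76  79  80  80  79  74  77  79  64
   65 112 159 176]
 [108  89  74  58  46  52  60  57  65  76  78  80  79  77  74  81  92  73
   65 113 160 176]
 [ 99  80  64  46  38  52  64  57  60  71  74  77  76  72  70  79  86  68
   63 112 158 176]
 [ 82  66  49  36  31  47  62  60  57  63  70  71  69  65  64  70  69  51
   60 111 159 174]
 [ 61  46  30  26  29  38  50  55  53  55  63  66  62  57  57  59  50  36
   59 111 157 174]
 [ 40  30  27  20  23  26  33  42  48  52  58  58  54  48  46  40  35  29
   57 110 156 172]
 [ 28  22  23  23  21  24  25  28  34  38  43  43  36  35  32  27  23  30
   60 112 157 173]
 [ 23  24  24  23  20  21  23  20  26  26  22  28  22  26  24  22  24  30
   64 115 158 172]]
```

The foot is now centred: ring edges show evenly on both sides of it, at columns 252 and 262 with the foot at about 256.8. Pressing in small steps now.

Call:
{"method": "servo_tool", "body": {"steps": [[[0,0,0.04],[0,0,0],-1],[[0,0,0.04],[0,0,0],-1],[[0,0,0.04],[0,0,0],-1],[[0,0,0],[0,0,0],-1],[[0,0,0],[0,0,0],-1],[[0,0,0],[0,0,0],-1]]}}

```text
time_s: 16.4
tool_pos: [0.4932, 0.2027, 0.1573]
eef_rot: [3.141, -0.0, 1.616]
wrist_force: [-0.5, -1.1, 0.7]
gripper_width: 0.0281
```

Call:
{"method": "servo_tool", "body": {"steps": [[[0,0,0],[0,0,0],-1],[[0,0,0],[0,0,0],-1]]}}

```text
time_s: 16.57
tool_pos: [0.4932, 0.2027, 0.1572]
eef_rot: [3.141, -0.0, 1.616]
wrist_force: [-0.8, 0.3, 1.1]
gripper_width: 0.028
```

Call:
{"method": "servo_tool", "body": {"steps": [[[0,0,0.04],[0,0,0],-1],[[0,0,0],[0,0,0],-1],[[0,0,0],[0,0,0],-1],[[0,0,0],[0,0,0],-1]]}}

```text
time_s: 16.9
tool_pos: [0.4932, 0.2027, 0.1562]
eef_rot: [3.141, -0.0, 1.616]
wrist_force: [-1.5, -0.8, 2.5]
gripper_width: 0.0279
```

Call:
{"method": "servo_tool", "body": {"steps": [[[0,0,0.04],[0,0,0],-1],[[0,0,0.04],[0,0,0],-1],[[0,0,0],[0,0,0],-1],[[0,0,0],[0,0,0],-1],[[0,0,0],[0,0,0],-1]]}}

```text
time_s: 17.32
tool_pos: [0.4932, 0.2027, 0.1542]
eef_rot: [3.141, -0.0, 1.616]
wrist_force: [-0.6, -0.8, 5.0]
gripper_width: 0.0278
```

```bash
python3 - <<'E'
from h import *
F=[]
for i in range(8):
    F.append(robot.get_obs()['wrist_force']); robot.snapshot('side')
print(np.array(F).round(1)[:,2],np.mean(F,0),robot.get_obs()['tool_pos'])
E
```

```text
[5.  5.6 4.7 5.  4.4 5.2 4.8 4.5] [-0.35449042 -0.46607126  4.90926266] [0.4932476  0.20271932 0.15406859]
```

```bash
python3 - <<'E'
from h import *
a,_,_=snap('side');b,_,_=snap('scene')
cv2.imwrite('pics/k.png',np.hstack([cv2.resize(a[90:310,100:330],(400,383)),cv2.resize(b[110:330,130:360],(400,383))])[:,:,::-1])
E
```

```text
(no output)
```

View pics/k.png

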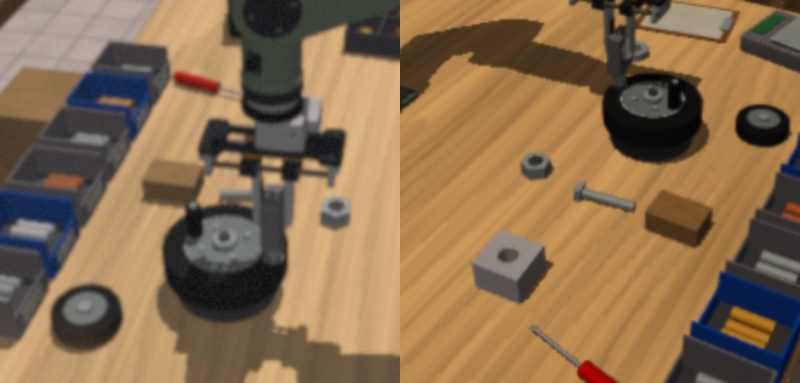

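The tester is upright on the tyre at the ring, at about (272,255) in the left view. The stand is empty at (508,255), and the bystanders are where they were. Handing in.

```bash
python3 -c "
from workcell import robot
o=robot.get_obs();print(o['time_s'],o['wrist_force'],o['eef_rot']);print(robot.sign_off())"
```

```text
17.8167 [-0.37703154 -1.2746599   5.23365549] [ 3.14112542e+00 -1.20984611e-04  1.61599414e+00]
the job is handed in; nothing more can be done
None
```

I turned the wheel by its knob about 372° anticlockwise with the tester still in its stand. Then I drew the tester straight up and pressed its foot onto the chalk ring, and signed off at 17.8 s with the arm still holding it there.

**Wheel turn:** the ring's bearing ended 12° past its start, which confirms just over one full turn.

**Foot depth:** the mean wrist force over eight readings was +4.9 N. Adding about 2.1 N for the tester's weight gives about 7 N, or roughly 6 mm in. Position alone suggests a little less, about 5.2 mm. Both are close to half way and far from the stop.

**Upright:** the tool's tilt read under 0.1° at the end.

**Centring on the ring:** the cameras disagreed. Just before contact the side view put the tester 3.5 mm off along x, while the wrist view said 1 mm. I shifted it 2.5 mm, and afterwards the side view showed the ring evenly on both sides of the foot. I corrected y by 1 mm but did not measure it as closely, so 1 to 2 mm of error may remain there.

The last pictures showed the stand empty and the other things where they had been.

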